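# Slide the matching adapter flange onto the balance pan and weigh it

## Task

Weigh the adapter flange whose bolt holes line up with the studs on the shaker's drive plate: slide it over from the stand, without lifting it, until it lies flat and centred on the balance's small raised pan, clear of the stand. Then let go of it and press the balance's key all the way down. Leave the other two flanges and the jar and dishes on the stand where they are.

Things in the scene. Friction and masses are not known exactly. Their poses are not given: they have to be found in the camera images.
- flange_a: flat round aluminium flange (a ring), 120 mm outer diameter, 12 mm thick, with a plain open round bore of 50 mm diameter through its centre, about 0.3 kg, with four bolt holes (13 mm) evenly spaced on a circle of 100 mm diameter. Lies flat and loose on the stand. Origin: centre of its underside; z up
- flange_b: flat round aluminium flange (a ring), 120 mm outer diameter, 12 mm thick, with a plain open round bore of 50 mm diameter through its centre, about 0.3 kg, with three bolt holes (13 mm) evenly spaced on a circle of 100 mm diameter. Lies flat and loose on the stand. Origin: centre of its underside; z up
- flange_c: flat round aluminium flange (a ring), 120 mm outer diameter, 12 mm thick, with a plain open round bore of 50 mm diameter through its centre, about 0.3 kg, with four bolt holes (13 mm) evenly spaced on a smaller circle of 68 mm diameter. Lies flat and loose on the stand. Origin: centre of its underside; z up
- stud_plate (a point): dark steel plate, 120 mm diameter, on top of the square grey shaker drive (190 mm), fixed to the bench away from the stand; four upright brass studs of 11 mm diameter, 26 mm tall, evenly spaced on a circle of 100 mm diameter, round a low hub 44 mm across. Point: centre of the plate's top face, 94 mm above the bench. Nothing is to be placed on it
- pan_top (a point): centre of the top face of the balance's fixed round steel pan: 80 mm diameter, 7 mm thick, on a thin column 21 mm clear above the cream housing; top face 76 mm above the bench. Axes: x points to the stand, square to its edge; y along the balance to its key; z up. The housing reaches from x = -80 to +60 mm
- stand: fixed grey shelf, 220 mm (its x) by 600 mm (its y), 8 mm thick. Origin: on the bench under its centre; axes parallel to the balance's. Its near edge (x = -110 mm) is 75 mm from the pan's centre, a 35 mm gap that a flange bridges when slid straight across. The flanges start in a row at about x = +30 mm, 145 mm apart; the shelf in front of the row is a clear lane
- stand_top (a point): centre of the stand's flat top face, 78 mm above the bench: 2 mm higher than the pan, so a flange slides slightly down onto the pan; axes parallel to the stand's. A flange whose centre is at x = -90 mm here still rests on the shelf and passes in front of the others
- key (a joint): travel of the balance's key: 0 = up, 0.006 m = fully down; springs back by itself; about 5 N holds it fully down
- key_top (a point): centre of the top of the key, a white round push button of 30 mm diameter in a grey collar, 125 mm from the pan centre along the balance (pan_top's +y), 64 mm above the bench when up; pressed straight down
- jar: small amber jar with a white cap, 42 mm diameter, 62 mm tall, loose, standing at one end of the stand; to be left alone. Origin: centre of its underside
- dishes: stack of small clear dishes, 49 mm diameter, 40 mm tall, loose as one piece, at the other end of the stand; to be left alone. Origin: centre of its underside
There are look-alikes about, which are no part of the job. Leave any green look-alike of the flange_a alone.

How it is judged:
By the outcome, as a careful person would: the job done as asked, in the order asked, and still so for the second after the job is handed in, with the robot touching nothing.
It also fails if it takes over 54 s, if anything falls off the work surface, if the arm or the gripper's body presses on something with over 40 N, if the wrist force passes 120 N, or if a joint passes its speed limit or range.

## Robot

A 6-joint arm with a two-finger parallel gripper is mounted at the origin on the work surface. World frame = base frame: x ahead of the robot, y to its left, z up, the work surface at z = 0. Lengths are in mm, angles in rad, forces in N, time in s.
With the tool pointing down it reaches from about 350 to 875 mm from the base axis. Payload 4.2 kg.
Tool frame: the origin (TCP) lies between the finger pads; the fingertips stand 25 mm ahead of it and the grasp point (between the pads) lies 6 mm ahead of it; z points along the fingers, y is the line along which they close (so a half turn about z gives the same grasp; the last joint's range is limited). The gripper opens to 85 mm and grips with 20 to 120 N. Pads are 22 mm wide; open, the fingers measure 114 mm over their backs; the gripper's body (76 mm by 85 mm) begins 54 mm behind the grasp point. The pads swing forward as they close: fully open they stand 13 mm farther back than shut.
Start: joints at [-1.019, 0.385, 0.008, 0, -1.194, -0.259], TCP at [180.412, -598.373, 256.312] pointing down, gripper open.
Joint ranges: [-3.14, 3.14], [-1.21, 2.06], [-1.07, 1.41], [-3.16, 2.05], [-2.99, -0.16], [-3.1, 3.1]. Speed limits (rad/s): [2.79, 2.79, 3.14, 3.14, 3.14, 3.14].

## Interface

Orientations are given as a unit quaternion [x, y, z, w].
In Python, from bench import arm gives the robot as it stands.
- The arm moves only by the shell command python3 -m pendant 'ROWS'. ROWS is JSON, a list of rows, each a list of 7 numbers: the shift along the tool's x, y, z in m, then the turn, a rotation vector about the tool's x, y, z in degrees, then the finger opening in m, from 0 to 0.0854. In form: [[x, y, z, wx, wy, wz, fingers], ...]. A call has 1 to 12 rows; each row shifts and turns the commanded pose from where the row before left it, along the tool's axes as they then stand; what a row does not reach is not made up. A row lasts 1/10 s, in which the tool goes at most 50 mm and 8.59 degrees, less where a joint would pass 70% of its speed; a pose out of reach is approached as far as the arm can. A call is refused whole if a number of a shift passes 0.05 or a number of a turn 8.59, either way. A call with a gripper value outside its range is refused whole. The fingers move at their own pace and stop on an object; the grip force is fixed at half the most. Time passes only in rows, so rows that do not move let the fingers close. It gives the time, the measured TCP pose, the force, the opening and the grip force at its end, in the units of the state.
- arm.read_state(): the state, without advancing time (a new reading comes with each control period).
- arm.get_image(name): name is "scene" or "side" or "wrist"; returns a dict with "image" (400x640x3 uint8, red, green, blue), "fx", "fy", "cx", "cy" (pixels), "xyz" and "rotation" of the camera in the world. Camera axes: x right, y down, z forward; pixel columns grow to the right and rows downward; lengths in mm; the calibration is good to about 2 mm. A picture is of the moment at which its call begins. There is no depth.
- arm.job_done(): hands the job in; it is judged then, once.
The state is a dict: "clock": time; "joints": joint angles; "joint_vel": joint speeds; "joint_efforts": joint torques, N m; "position": TCP position; "ee_rot": TCP orientation; "contact_force": force on the tool from outside, world axes, zero at the start; "wrist_torque": the same for the moment, N m; "gripper_width": finger opening in mm; "grasp_force": force on a finger pad.
Only numpy, scipy, OpenCV 4.12 (cv2) and the standard library are available. Lean on these libraries where they do the work, as an engineer would, in place of code of your own. Each camera call takes 0.05 s, during which the arm holds its last target. There are 200 camera calls.

## Working session

There is one attempt and no reset: what is moved stays moved. The work goes in short steps, Python scripts to look and compute and a shell command to move; the robot and the scene stay as the last step left them, time stands still between calls to the robot, and variables do not carry over. Pictures are saved under pics/ and viewed, at most 11 in all, crops included, and the job is handed in when it is done.

```bash
mkdir -p pics; cat > h.py <<'E'
from bench import arm
import numpy as np, cv2, json
def snap(n,f):
    d=arm.get_image(n); cv2.imwrite(f,d["image"][:,:,::-1])
    json.dump({k:(np.array(v).tolist()) for k,v in d.items() if k!="image"},open(f+".json","w")); return d
def ray(f,u,v,z):
    c=json.load(open(f+".json")); R=np.array(c["rotation"]); 
    if R.size==4:
        from scipy.spatial.transform import Rotation; R=Rotation.from_quat(R.ravel()).as_matrix()
    p=np.array(c["xyz"]); d=R@np.array([(u-c["cx"])/c["fx"],(v-c["cy"])/c["fy"],1]); return p+d*(z-p[2])/d[2]
E
python3 - <<'E'
from h import *
for n in("scene","side","wrist"):
    d=snap(n,f"pics/{n}0.png"); print(n,d["xyz"],np.array(d["rotation"]).round(3).tolist(),d["fx"])
a=cv2.imread("pics/scene0.png");b=cv2.imread("pics/side0.png")
print(arm.read_state())
E
```

```text
scene [1352.73402742  529.73545147  738.67613264] [0.341, 0.813, -0.432, -0.192] 419.6249215137978
side [ 486.23232597  601.64161575 1009.50189759] [-0.102, 0.936, -0.335, 0.027] 387.2705949535301
wrist [ 108.7320258  -619.88179517  373.71487299] [0.59, 0.793, 0.12, 0.087] 326.110605854479
{'clock': 0.15, 'joints': array([-1.01939240e+00,  3.85408803e-01,  6.92734313e-03, -3.65102557e-04,
       -1.19398897e+00, -2.58628114e-01]), 'joint_vel': array([-0.00127528, -0.00207476,  0.00392822,  0.00362884, -0.001738  ,
       -0.00087267]), 'joint_efforts': array([-7.41675376e-04, -3.92676902e+01,  1.88581324e+01,  4.18856084e+00,
       -3.38246420e-03, -1.94782899e-06]), 'position': array([ 180.30322841, -598.01046625,  255.4486003 ]), 'ee_rot': array([-1.45798986e-01,  9.89313866e-01,  8.36195484e-04, -1.73867647e-04]), 'contact_force': array([-0.96716503, -0.04733239, -0.55243383]), 'wrist_torque': array([ 0.01560046, -0.03902327, -0.04647303]), 'grasp_force': 0.0, 'gripper_width': 85.26092419958893}
```

View pics/scene0.png

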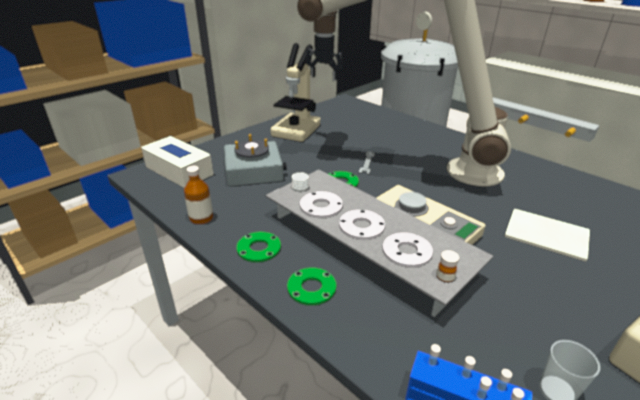

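View pics/side0.png

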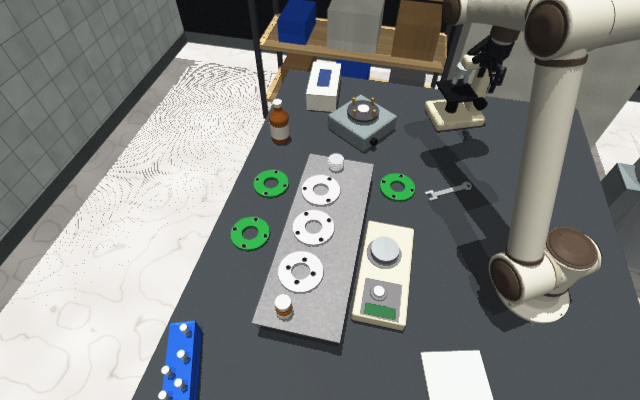

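Scene and side show the three silver flanges on the stand (side pixels (321,190), (313,227), (301,272)), the pan at about (385,250) and the key at (379,292). The green look-alikes lie off the stand. I'll enlarge to count the holes.

```bash
python3 - <<'E'
import cv2
a=cv2.imread("pics/side0.png")[150:330,250:420]
cv2.imwrite("pics/c1.png",cv2.resize(a[:150],None,fx=4.6,fy=4,interpolation=cv2.INTER_CUBIC)[:600,:800])
E
```

```text
(no output)
```

View pics/c1.png

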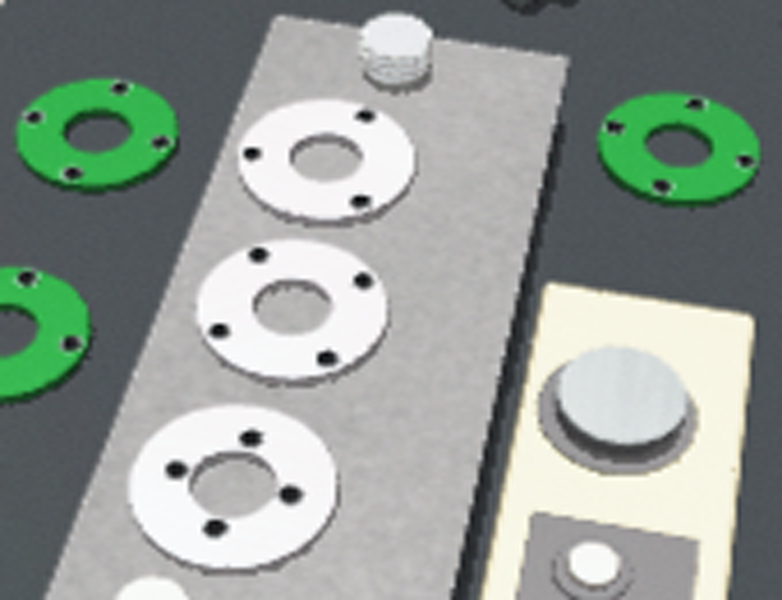

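The crop shows three holes on the far flange (327,158), so that is b. The middle one (292,309) has four holes on the wide circle, and the near one (234,485) has four on the small circle, so that is c. The green ones are look-alikes off the stand. The middle one matches the studs (four, 100 mm circle), so it is flange_a.

```bash
python3 - <<'E'
from h import *
def P(x,y,z): return ray("pics/side0.png",250+x/4.6,150+y/4,z).round(1)
A=P(292,309,90);pan=P(622,396,76);key=P(594,563,64);B=P(327,158,90);C=P(234,486,90)
print("A",A,"pan",pan,"key",key,"B",B,"C",C)
c1=P(568,58,78);c0=P(275,16,78);print("corners",c0,c1, P(460,560,78))
d=(C-B)[:2];print("row dir",np.degrees(np.arctan2(d[1],d[0])),np.linalg.norm(d))
d=(key-pan)[:2];print("bal dir",np.degrees(np.arctan2(d[1],d[0])),np.linalg.norm(d))
S=lambda u,v,z: ray("pics/scene0.png",u,v,z).round(1)
print("scene A",S(362,223,90),"pan",S(412,202,76),"key",S(450,222,64),"B",S(321,203,90),"C",S(408,249,90))
E
```

```text
A [632.6  -9.5  90. ] pan [422.4   8.6  76. ] key [423.1 131.3  64. ] B [ 641.5 -152.1   90. ] C [633.2 134.8  90. ]
corners [ 714.5 -306.7   78. ] [ 497.  -306.5   78. ] [498.1 152.6  78. ]
row dir 91.65710131050012 287.02003414396006
bal dir 89.67313275835097 122.70199672376975
scene A [640.   -7.7  90. ] pan [442.6  16.7  76. ] key [435.4 138.2  64. ] B [ 648.9 -149.2   90. ] C [642.6 138.6  90. ]
```

```bash
python3 -c "
from h import *
print(ray('pics/side0.png',455,115,10).round(),ray('pics/scene0.png',297,128,10).round())
# height of microscope top seen in scene (297,45) over base xy
for z in (150,200,250,300,350): print(z,ray('pics/scene0.png',297,45,z).round(), ray('pics/side0.png',500,25,z).round())
"
python3 -m pendant '[[0,0,-0.05,0,0,8.4,0.012],[0,0,-0.05,0,0,8.4,0.012],[0,0,-0.05,0,0,0,0.012],[0,0,0,0,0,0,0.012]]'
```

```text
[ 212. -721.   10.] [ 220. -713.   10.]
150 [ -379. -1354.   150.] [   50. -1231.   150.]
200 [ -231. -1194.   200.] [   75. -1124.   200.]
250 [  -84. -1034.   250.] [  101. -1018.   250.]
300 [  63. -874.  300.] [ 126. -911.  300.]
350 [ 210. -714.  350.] [ 151. -804.  350.]
clock: 0.55
position: [180.5, -600.3, 415.2]
ee_rot: [0.0, 1.0, -0.008, 0.003]
contact_force: [0.0, -0.4, 0.3]
gripper_width: 28.4
grasp_force: 0.0
```

```bash
python3 -m pendant '[[-0.038,0.049,0,0,0,0,0.012],[-0.038,0.049,0,0,0,0,0.012],[-0.038,0.049,0,0,0,0,0.012],[-0.038,0.049,0.01,0,0,0,0.012],[-0.038,0.049,0.01,0,0,0,0.012],[-0.038,0.049,0.02,0,0,0,0.012],[-0.038,0.049,0.02,0,0,0,0.012],[-0.038,0.049,0.02,0,0,0,0.012],[-0.038,0.049,0.02,0,0,0,0.012],[-0.038,0.049,0.02,0,0,0,0.012],[-0.038,0.049,0.02,0,0,0,0.012],[-0.038,0.049,0.02,0,0,0,0.012]]' && python3 -m pendant '[[0,0,0,0,0,0,0.012],[0,0,0,0,0,0,0.012],[0,0,0,0,0,0,0.012]]' && python3 -c "
from h import *
d=snap('wrist','pics/w1.png')"
```

```text
clock: 1.75
position: [537.8, -136.9, 282.1]
ee_rot: [0.0, 1.0, 0.0, -0.0]
contact_force: [1.5, -1.4, 0.7]
gripper_width: 12.3
grasp_force: 0.0
clock: 2.05
position: [536.8, -139.3, 283.2]
ee_rot: [0.0, 1.0, -0.0, 0.0]
contact_force: [-0.1, 0.4, 0.2]
gripper_width: 12.1
grasp_force: 0.0
```

View pics/w1.png

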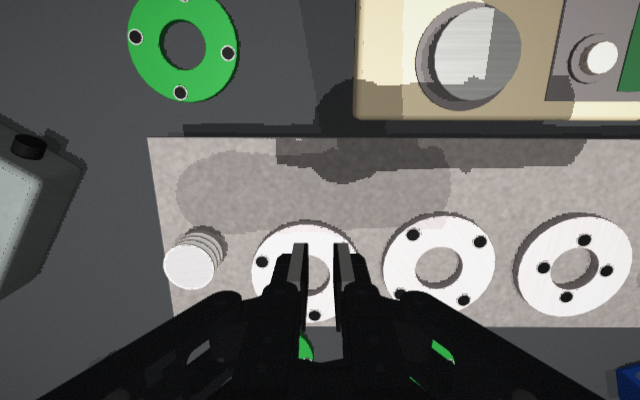

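Wrist view: flange_a's bore is at about (439,268), the pan at about (476,43), the key at about (600,58), and the stand's near edge runs along row 136.

```bash
python3 - <<'E'
from h import *
W=lambda u,v,z: ray("pics/w1.png",u,v,z).round(1)
print("A",W(439,266,90),W(440,264,90),"pan",W(475,43,76),"key",W(600,58,64),"edge",W(200,137,78),W(600,137,78),"B",W(304,271,90),"C",W(573,265,90))
a=cv2.imread("pics/w1.png")[0:300,370:640]
cv2.imwrite("pics/c2.png",cv2.resize(a,None,fx=2,fy=2,interpolation=cv2.INTER_CUBIC))
E
```

```text
A [632.3 -12.7  90. ] [630.  -11.9  90. ] pan [413.3   2.   76. ] key [424.7 128.7  64. ] edge [ 497.3 -257.    78. ] [497.9 135.4  78. ] B [ 638.  -156.8   90. ] C [631.4 130.   90. ]
```

View pics/c2.png

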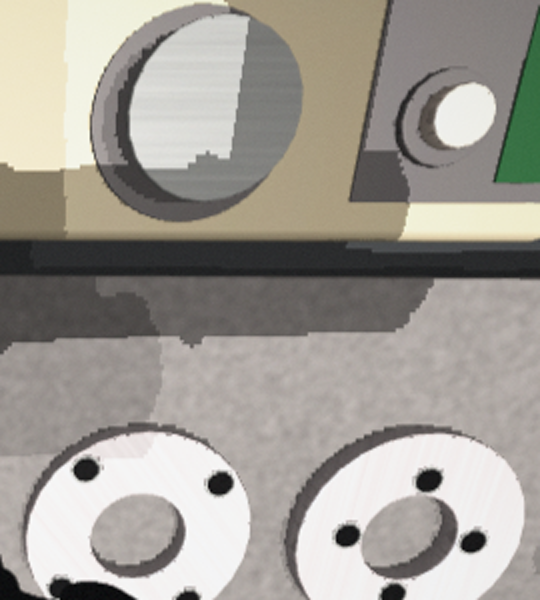

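```bash
python3 - <<'E'
from h import *
W=lambda u,v,z: ray("pics/w1.png",u,v,z).round(1)
print("A",W(439,267.5,90),"pan",W(477.7,52.7,76),"key",W(602.5,57.5,64),arm.read_state()["position"])
E
```

```text
A [634.1 -12.6  90. ] pan [421.4   5.6  76. ] key [424.3 130.9  64. ] [ 536.71949993 -139.61980848  283.49514154]
```

```bash
python3 -m pendant '[[-0.0243,0.0321,0,0,0,0,0.01],[-0.0243,0.0321,0,0,0,0,0.01],[-0.0243,0.0321,0.01,0,0,0,0.01],[-0.0243,0.0322,0.01,0,0,0,0.01],[0,0,0.04,0,0,0,0.01],[0,0,0.04,0,0,0,0.01],[0,0,0.03,0,0,0,0.01],[0,0,0.02,0,0,0,0.01],[0,0,0,0,0,0,0.01],[0,0,0,0,0,0,0.01]]'; python3 -c "
from h import *
d=snap('side','pics/s1.png'); a=d['image'][130:280,240:420,::-1]
e=snap('wrist','pics/w2.png')['image'][:,:,::-1]
cv2.imwrite('pics/c3.png',np.vstack([cv2.resize(a,(480,300),interpolation=cv2.INTER_CUBIC),cv2.resize(e,(480,300))]))"
```

```text
clock: 3.1
position: [634.9, -11.4, 134.1]
ee_rot: [0.001, 1.0, -0.0, 0.001]
contact_force: [-0.2, -0.0, 1.0]
gripper_width: 9.8
grasp_force: 0.0
```

View pics/c3.png

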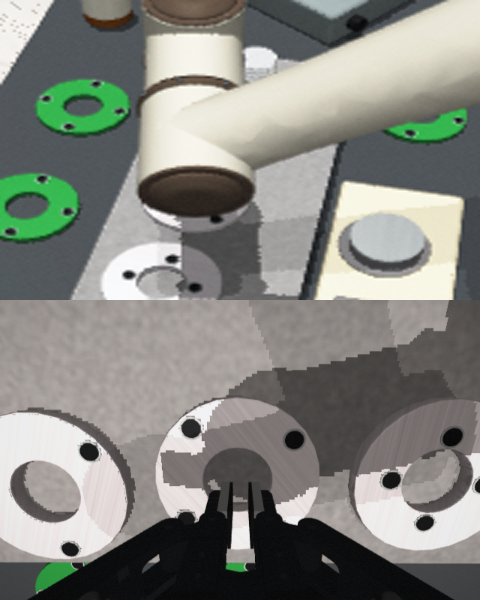

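The wrist view (lower panel) shows the fingertips over flange_a's bore, whose centre is at about (238,478). I'll check that numerically, then go down.

```bash
python3 -c "
from h import *
print(ray('pics/w2.png',317,237,90).round(1), ray('pics/w2.png',317,242,90).round(1))"; python3 -m pendant '[[0,0,0.01,0,0,0,0.01],[0,0,0.008,0,0,0,0.01],[0,0,0.005,0,0,0,0.01],[0,0,0.005,0,0,0,0.01],[0,0,0,0,0,0,0.01],[0,0,0,0,0,0,0.01]]'
```

```text
[632.3 -12.9  90. ] [635.3 -12.9  90. ]
clock: 3.8
position: [634.5, -10.3, 104.8]
ee_rot: [0.0, 1.0, -0.0, -0.0]
contact_force: [-0.3, -0.2, -0.8]
gripper_width: 9.9
grasp_force: 0.0
```

```bash
python3 -m pendant '[[0.008,0,0,0,0,0,0.01],[0.012,0,0,0,0,0,0.01],[0.012,0,0,0,0,0,0.01],[0.012,0,0,0,0,0,0.01],[0.012,0,0,0,0,0,0.01],[0.012,0.004,0,0,0,0,0.01],[0.012,0.005,0,0,0,0,0.01],[0.01,0.005,0,0,0,0,0.01],[0.006,0.003,0,0,0,0,0.01],[0.003,0.001,0,0,0,0,0.01],[0,0,0,0,0,0,0.01]]'; python3 -c "
from h import *
snap('wrist','pics/w3.png')"
```

```text
clock: 4.9
position: [535.3, 8.0, 105.2]
ee_rot: [-0.0, 1.0, 0.0, 0.0]
contact_force: [-0.1, -0.3, 1.3]
gripper_width: 9.7
grasp_force: 0.3
```

View pics/w3.png

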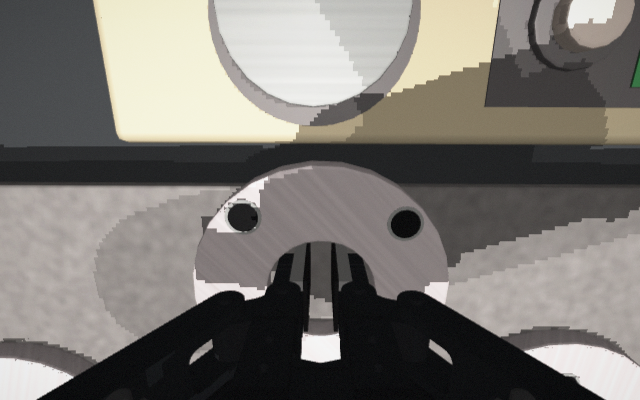

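Flange_a follows (bore top at (321,241), front rim at (321,162)). The pan's near rim is at (313,106).

```bash
python3 -c "
from h import *
f='pics/w3.png'
r=lambda u,v,z:ray(f,u,v,z).round(1)
print('front',r(321,162,90),'sides',r(194,275,90),r(448,275,90),'bore',r(321,241,90),'pan near',r(313,106,76),r(213,10,76),r(413,10,76),'key',r(600,10,64))"
```

```text
front [485.4   8.3  90. ] sides [538.  -50.3  90. ] [538.2  66.9  90. ] bore [521.    8.3  90. ] pan near [463.3   4.9  76. ] [426.2 -35.1  76. ] [426.2  45.3  76. ] key [423.5 129.8  64. ]
```

```bash
python3 -m pendant '[[0.008,-0.001,0,0,0,0,0.01],[0.01,-0.001,0,0,0,0,0.01],[0.01,0,0,0,0,0,0.01],[0.01,0,0,0,0,0,0.01],[0.01,0,0,0,0,0,0.01],[0.01,0,0,0,0,0,0.01],[0.01,0,0,0,0,0,0.01],[0.01,0,0,0,0,0,0.01],[0.01,0,0,0,0,0,0.01],[0.01,0,0,0,0,0,0.01],[0.006,0,0,0,0,0,0.01],[0,0,0,0,0,0,0.01]]' && python3 -m pendant '[[0.004,0,0,0,0,0,0.01],[0.004,0,0,0,0,0,0.01],[0.004,0,0,0,0,0,0.01],[0.003,0,0,0,0,0,0.01],[0.002,0,0,0,0,0,0.01],[0,0,0,0,0,0,0.01],[0,0,0,0,0,0,0.01]]' ; python3 -c "
from h import *
d=snap('side','pics/s2.png')['image'][150:330,250:440,::-1]
e=snap('wrist','pics/w4.png')['image'][:,:,::-1]
cv2.imwrite('pics/c4.png',np.vstack([cv2.resize(d,(316,300),interpolation=cv2.INTER_CUBIC),cv2.resize(e,(480,300))[:,82:398]]));cv2.imwrite('pics/c5.png',np.hstack([cv2.resize(d,(316,300),interpolation=cv2.INTER_CUBIC),cv2.resize(e,(480,300))]))"
```

```text
clock: 6.15
position: [430.2, 5.6, 104.9]
ee_rot: [0.0, 1.0, -0.0, -0.001]
contact_force: [0.0, -0.5, -0.7]
gripper_width: 10.1
grasp_force: 0.0
clock: 6.85
position: [414.2, 5.8, 104.9]
ee_rot: [0.0, 1.0, -0.0, -0.0]
contact_force: [0.8, 0.5, 0.2]
gripper_width: 10.3
grasp_force: 0.4
```

View pics/c5.png

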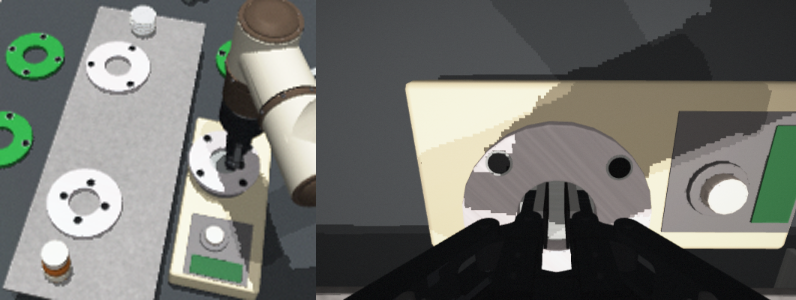

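Flange_a now lies over the pan. In the wrist pane its front rim is at about (557,122), and the housing's far edge is at row 82.

```bash
python3 -c "
from h import *
f='pics/w4.png'
e=cv2.imread(f)
r=lambda u,v,z:ray(f,u,v,z).round(1)
g=cv2.cvtColor(e,cv2.COLOR_BGR2GRAY).astype(int)
print(g[98:116,321].tolist(), g[155:172,321].tolist(), g[155:172,290].tolist())
print('front',r(321,163,88),'housing far',r(321,109,48),r(200,111,48),'housing left edge',r(118,109,48),'key',r((728-316)*4/3,195*4/3,64),'side',r((464-316)*4/3,275,88),r((651-316)*4/3,275,88))"
```

```text
[69, 49, 35, 37, 35, 35, 35, 43, 57, 83, 110, 142, 173, 203, 213, 214, 221, 183] [124, 125, 124, 124, 124, 124, 113, 99, 90, 93, 96, 105, 128, 133, 129, 127, 124] [125, 125, 126, 125, 124, 122, 125, 123, 125, 125, 103, 93, 90, 93, 98, 118, 130]
front [365.    6.1  88. ] housing far [344.2   6.2  48. ] [345.2 -56.6  48. ] housing left edge [344.1 -99.   48. ] key [422.9 129.9  64. ] side [417.8 -51.7  88. ] [418.   64.7  88. ]
```

```bash
python3 -m pendant '[[0.0015,0,0,0,0,0,0.01],[0.001,0,0,0,0,0,0.01],[0,0,0,0,0,0,0.01],[0,0,0,0,0,0,0.005],[-0.003,0,0,0,0,0,0],[-0.004,0,0,0,0,0,0],[0,0,0,0,0,0,0],[0,0,-0.02,0,0,0,0],[0,0,-0.03,0,0,0,0],[0,0,-0.03,0,0,0,0],[-0.01,-0.01,-0.04,0,0,0,0],[-0.01,-0.01,-0.03,0,0,0,0]]'; python3 -m pendant '[[-0.03,0,-0.02,0,0,0,0],[-0.03,0,-0.02,0,0,0,0],[-0.02,0,0,0,0,0,0],[0,0,0,0,0,0,0],[0,0,0,0,0,0,0]]';python3 -c "
from h import *
e=snap('wrist','pics/w5.png')['image'][:,:,::-1]
cv2.imwrite('pics/c6.png',cv2.resize(e,(800,500)))"
```

```text
clock: 8.15
position: [439.3, -14.4, 257.4]
ee_rot: [-0.0, 1.0, 0.0, 0.001]
contact_force: [0.2, -1.0, -1.5]
gripper_width: 0.0
grasp_force: 0.0
clock: 8.65
position: [518.3, -14.4, 293.9]
ee_rot: [0.001, 1.0, -0.0, -0.001]
contact_force: [-0.3, -0.3, -0.6]
gripper_width: -0.1
grasp_force: 0.0
```

View pics/c6.png

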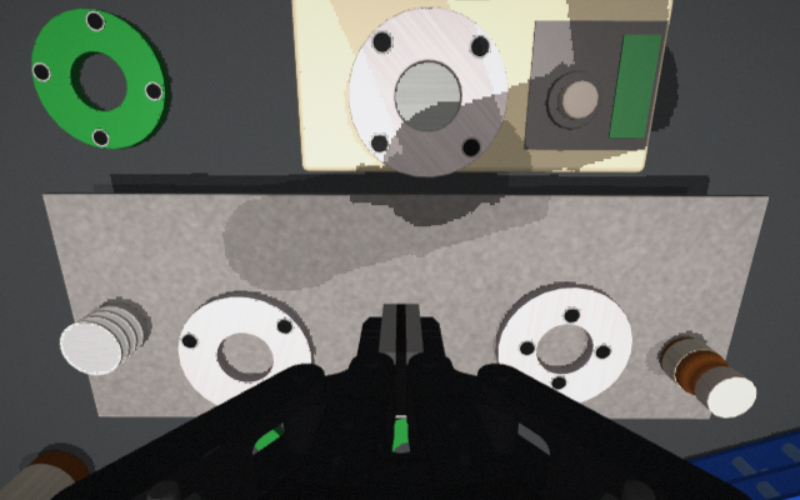

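Flange_a lies flat on the pan with its outline centred at about (428,92). The key is at (580,100), and the other two flanges, the jar and the dishes are undisturbed.

```bash
python3 -c "
from h import *
f='pics/w5.png'
r=lambda u,v,z:ray(f,u*.8,v*.8,z).round(1)
print('bore',r(428.5,96,88),r(429,61,88),r(429,132,88),'outer',r(428,8,88),r(430,177,88),r(348,92,88),r(508,92,88),'edge',r(428,194,78),'key',r(580,100,64), 'house',r(298,100,48),r(640,172,48),r(305,169,48))"
```

```text
bore [422.9   6.9  88. ] [398.9   6.9  88. ] [448.8   7.8  88. ] outer [364.6   5.5  88. ] [483.    9.2  88. ] [420.  -53.1  88. ] [420.2  66.1  88. ] edge [498.1   8.6  78. ] key [424.6 130.5  64. ] house [ 423.3 -100.2   48. ] [483.7 197.8  48. ] [480.6 -98.3  48. ]
```

```bash
python3 -m pendant '[[0.02,0.036,0,0,0,0,0],[0.024,0.036,0,0,0,0,0],[0.025,0.036,0.02,0,0,0,0],[0.025,0.037,0.03,0,0,0,0],[0,0,0.04,0,0,0,0],[0,0,0.04,0,0,0,0],[0,0,0.03,0,0,0,0],[0,0,0.02,0,0,0,0],[0,0,0,0,0,0,0],[0,0,0,0,0,0,0]]'; python3 -c "
from h import *
e=snap('wrist','pics/w6.png')['image'][:,:,::-1]
cv2.imwrite('pics/c7.png',e[60:360,180:560])"
```

```text
clock: 9.7
position: [426.5, 128.1, 117.6]
ee_rot: [-0.0, 1.0, -0.0, 0.0]
contact_force: [0.3, -0.3, 0.7]
gripper_width: 0.2
grasp_force: 0.0
```

View pics/c7.png

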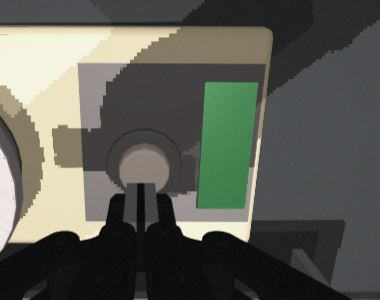

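The key top spans columns 119–168 at row ~168 of the crop, with the closed fingertips just above it.

```bash
python3 -c "
from h import *
r=lambda u,v:ray('pics/w6.png',u+180,v+60,64).round(1)
print(r(119,168),r(168,168),r(144,144),arm.read_state()['position'])"
python3 -m pendant '[[0.002,0.0025,0.01,0,0,0,0],[0,0,0.01,0,0,0,0],[0,0,0.004,0,0,0,0],[0,0,0,0,0,0,0],[0,0,0,0,0,0,0]]'
```

```text
[421.5 116.   64. ] [421.5 143.8  64. ] [407.2 130.1  64. ] [427.07462437 128.42840265 118.21640275]
clock: 10.25
position: [424.8, 130.7, 93.0]
ee_rot: [0.0, 1.0, -0.0, -0.0]
contact_force: [0.6, 0.6, 0.4]
gripper_width: -0.1
grasp_force: 0.0
```

```bash
python3 -m pendant '[[0.001,0,0.002,0,0,0,0],[0,0,0.002,0,0,0,0],[0,0,0.001,0,0,0,0],[0,0,0,0,0,0,0]]';python3 -m pendant '[[0,0,0.002,0,0,0,0],[0,0,0.001,0,0,0,0],[0,0,0,0,0,0,0]]'; python3 -m pendant '[[0,0,0.001,0,0,0,0],[0,0,0.001,0,0,0,0],[0,0,0,0,0,0,0]]'
```

```text
clock: 10.65
position: [423.8, 130.7, 88.1]
ee_rot: [0.0, 1.0, 0.0, 0.0]
contact_force: [-1.6, -0.6, 1.3]
gripper_width: -0.1
grasp_force: 0.9
clock: 10.95
position: [423.8, 130.8, 85.2]
ee_rot: [0.0, 1.0, 0.0, 0.0]
contact_force: [0.3, -0.1, 3.4]
gripper_width: -0.1
grasp_force: 1.8
clock: 11.25
position: [423.8, 130.7, 83.1]
ee_rot: [0.0, 1.0, 0.0, 0.0]
contact_force: [-1.4, 0.6, 4.5]
gripper_width: -0.2
grasp_force: 2.4
```

Force follows the spring. I'll press on to the hard stop.

```bash
python3 -m pendant '[[0,0,0.001,0,0,0,0],[0,0,0,0,0,0,0]]'; python3 -m pendant '[[0,0,0.0005,0,0,0,0],[0,0,0,0,0,0,0],[0,0,0,0,0,0,0]]'
```

```text
clock: 11.45
position: [423.9, 130.8, 82.9]
ee_rot: [-0.0, 1.0, -0.0, 0.0]
contact_force: [-3.2, -0.8, 12.3]
gripper_width: -0.2
grasp_force: 6.0
clock: 11.75
position: [423.9, 130.8, 82.9]
ee_rot: [-0.0, 1.0, -0.0, 0.0]
contact_force: [-4.5, 0.4, 16.8]
gripper_width: 0.3
grasp_force: 7.8
```

The hard stop is reached: about 6 mm of travel, force rising to 17 N with no further motion. I'll retreat and check.

```bash
python3 -m pendant '[[0,0,0,0,0,0,0],[0,0,0,0,0,0,0],[0,0,-0.005,0,0,0,0],[0,0,-0.02,0,0,0,0],[0,0,-0.04,0,0,0,0],[0,0,-0.05,0,0,0,0],[-0.03,0,-0.05,0,0,0,0],[-0.03,0,-0.03,0,0,0,0],[0,0,0,0,0,0,0],[0,0,0,0,0,0,0]]'; python3 -c "
from h import *
e=snap('wrist','pics/w7.png')['image'][:,:,::-1]"
```

```text
clock: 12.75
position: [479.3, 130.5, 268.7]
ee_rot: [0.001, 1.0, 0.0, -0.001]
contact_force: [0.2, -0.2, -0.3]
gripper_width: -0.1
grasp_force: 0.0
```

View pics/w7.png

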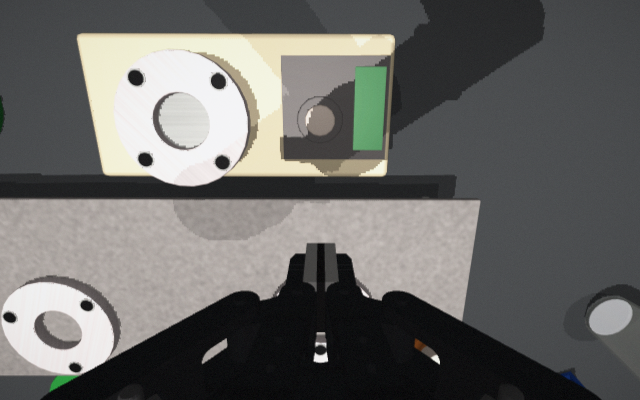

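Flange_a sits flat on the pan with its bore at (181,121), the key is back up at (320,121), and the gripper is clear.

```bash
python3 -c "
from h import *
print(ray('pics/w7.png',181.5,121,88).round(1), ray('pics/w7.png',320,121,64).round(1), ray('pics/w7.png',180,199,78).round(1)); print(arm.job_done())"
```

```text
[422.6   6.9  88. ] [424.3 130.6  64. ] [498.4  -8.2  78. ]
the job is handed in; nothing more can be done
None
```

I slid flange_a (four holes on the 100 mm circle) onto the balance pan without lifting it, and it lies flat, within about 2 mm of centre by the camera. I then let go, pressed the key to its stop, retreated clear and handed the job in at about 13 s.

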